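Slide the brass blank along the rail into the drill jig's pocket

TASK

Get the brass blank ready for drilling without picking anything up: with the fingertips push it across the green drill jig until its long side lies flat against the dark rail, while it is still well short of the pocket. Then slide it along that rail into the corner pocket under the drill plate until it is fully home against the end stop, and take the fingers clear. Do not lift the blank, and leave the steel blank, the padlock and the loose nut where they lie.

Things in the scene. Friction and masses are not known exactly. Their poses are not given: they have to be found in the camera images.
- brass_blank: Yellow brass blank to be drilled: flat plate 38 x 52 x 12 mm (x, y, z), about 0.2 kg, loose on the jig's deck. Origin at the centre of its underside; y is its long axis. It starts with its long axis within 0.4 rad of the rail's direction, its centre 78 to 98 mm from the rail's face, in one of two places along the rail.
- steel_blank: Grey steel blank of the same shape and size, loose on the deck in the other of the two places (78 to 98 mm from the rail's face, about 90 mm from the brass one along the rail). To be left alone. Origin at the centre of its underside, y its long axis.
- drill_jig: Drill jig fixed to the bench; origin at bench level, at yaw 0 x points away from the robot, y to its left. Green deck, top 10 mm over the bench, spans x -85 to +75, y -170 to +140 mm. Dark rail along y on the side away from the robot: guiding face at x = +50 mm, top 25 mm over the bench (screw heads to 28). The end stop's face is at y = +120 mm.
- pocket_home (a point): Point on the deck under the drill bush, jig x = +31, y = +94 mm, 10 mm over the bench: the blank's origin lies here when it is home. Axes as the jig's. The pocket is the corner of rail and end stop; a dark keeper strip closes its near side (face at jig x = +9 mm, so 41 mm wide), flared at the mouth, jig y = +64 to +85 mm.
- padlock: Small brass padlock, 59 x 38 x 13 mm, lying on the bench to the right of the jig; origin at the centre of its underside. To be left alone.
- hex_nut_big: Loose steel hex nut, 35 x 30 x 16 mm, lying on the bench to the right of the jig; origin at the centre of its underside. To be left alone.
- drill_plate (a point): Centre of the top of the aluminium plate that covers the pocket: jig x -3 to +72, y +80 to +136 mm; underside 25 mm, top 32 mm over the bench (bush and screws to 39). The blank's top slides under it at 22 mm. With the blank home its rear 12 mm stick out from under the plate, so it can be pushed home from behind. Axes as the jig's.

How it is judged:
By the outcome, as a careful person would: the job done as asked, in the order asked, and still so for the second after the job is handed in, with the robot touching nothing.
It also fails if it takes over 64 s, if anything falls off the work surface, if the arm or the gripper's body presses on something with over 40 N, if the wrist force passes 120 N, or if a joint passes its speed limit or range.

ROBOT

A 6-joint arm with a two-finger parallel gripper is mounted at the origin on a cart in front of the work surface, level with it; the furniture and walls round the work are solid. World frame = base frame: x ahead of the robot, y to its left, z up, the work surface at z = 0. Lengths are in m, angles in rad, forces in N, time in s.
With the tool pointing down it reaches from about 0.325 to 0.9 m from the base axis. Payload 6.1 kg.
Tool frame: the origin (TCP) lies midway between the tips of the shut fingers; the grasp point (between the pads) lies 19 mm behind it; z points along the fingers, y is the line along which they close (so a half turn about z gives the same grasp; the last joint's range is limited). The gripper opens to 87 mm and grips with 3 to 60 N. Pads are 19 mm wide; open, the fingers measure 117 mm over their backs; the gripper's body (75 mm by 190 mm) begins 51 mm behind the grasp point.
Start: joints at [1.177, 0.22, 1.526, -0, 1.395, -0.126], TCP at [0.165, 0.603, 0.223] pointing down, gripper open.
Joint ranges: [-2.98, 2.98], [-0.91, 2.08], [0.09, 2.57], [-1.24, 4.39], [0.2, 2.65], [-2.68, 2.68]. Speed limits (rad/s): [2.57, 2.57, 3.01, 3.14, 3.14, 3.14].

INTERFACE

Orientations are given as a unit quaternion [w, x, y, z].
In Python, from cell import arm gives the robot as it stands. The module is installed in compiled form; this text tells all that it offers.
- The arm moves only by the tool send_rows, never from a script. Its argument "rows" is a list of rows, each an object with "delta_pos": the shift along the tool's x, y, z in m, a list of three; "dr": the turn, a rotation vector about the tool's x, y, z in units of 6 degrees (1.0 is 6 degrees), a list of three. In form: [{"delta_pos": [x, y, z], "dr": [rx, ry, rz]}, ...]. A call has 1 to 5 rows; each row shifts and turns the commanded pose from where the row before left it, along the tool's axes as they then stand; what a row does not reach is not made up. A row lasts 1/8 s, in which the tool goes at most 62.5 mm and 10.7 degrees, less where a joint would pass 70% of its speed; a pose out of reach is approached as far as the arm can. A call is refused whole if a number of a shift passes 0.0625 or a number of a turn 1, either way. A call with a gripper value outside its range is refused whole. "gripper" is the opening, from -1 (shut) to 1 (fully open), set as the call begins (left out, the last holds). The fingers move at their own pace and stop on an object; the grip force is fixed at half the most. Time passes only in rows, so rows that do not move let the fingers close. It gives the time, the measured TCP pose, the force, the opening and the grip force at its end, in the units of the state.
- arm.get_state(): the state, without advancing time (a new reading comes with each control period).
- arm.capture(name): name is "side" or "top"; returns (picture, depth): 400x640x3 uint8, red, green, blue; 400x640 float32, m along the optical axis (not along the pixel's ray), 0 where there is no reading.
- arm.calibration(name): a dict with "mtx" (3x3 intrinsics, pixels), "k1" (the pictures are not rectified: a ray, as slopes to the right and down, at radius r is drawn at 1 + k1 r^2 times it, then the intrinsics apply), "R" (3x3) and "t" (3): a world point X has camera coordinates R X + t. Camera axes: x right, y down, z forward; pixel columns grow to the right and rows downward; lengths in m; the calibration is good to about 2 mm. A picture is of the moment at which its call begins. calibration takes no time and is no camera call.
- arm.job_done(): hands the job in; it is judged then, once.
The state is a dict: "t": time; "qpos": joint angles; "joint_velocities": joint speeds; "effort": joint torques, N m; "tcp_pos": TCP position; "tool_rot": TCP orientation; "ft_force": force on the tool from outside, world axes, zero at the start; "torque": the same for the moment, N m; "gripper_width": finger opening in m; "finger_force": force on a finger pad.
Only numpy, scipy, OpenCV 4.12 (cv2) and the standard library are available. Lean on these libraries where they do the work, as an engineer would, in place of code of your own. Each camera call takes 0.05 s, during which the arm holds its last target. There are 200 camera calls.

## Working session

There is one attempt and no reset: what is moved stays moved. The work goes in short steps, Python scripts to look and compute and a tool call to move; the robot and the scene stay as the last step left them, time stands still between calls to the robot, and variables do not carry over. Pictures are saved under pics/ and viewed, at most 13 in all, crops included, and the job is handed in when it is done.

Besides the shell and the picture viewer there is one more tool, called after "Request:" in YAML: its name, and indented under it one key for each argument. send_rows: Moves the arm, as the interface text tells. Its arguments: {"type":"object","properties":{"rows":{"type":"array"},"gripper":{"type":"number"}},"required":["rows"]}

```bash
mkdir -p pics; cat > h.py <<'E'
import numpy as np, cv2
from cell import arm
def snap(n,f):
    p,d=arm.capture(n); cv2.imwrite('pics/'+f+'.png',p[:,:,::-1]); np.savez('pics/'+f+'.npz',p=p,d=d); return p,d
def plane(n,uv,z):
    c=arm.calibration(n); uv=np.asarray(uv,float).reshape(-1,2)
    M=c['mtx']; s=np.c_[(uv[:,0]-M[0,2])/M[0,0],(uv[:,1]-M[1,2])/M[1,1]]
    rd=np.linalg.norm(s,axis=1); r=rd.copy()
    for _ in range(20): r=rd/(1+c['k1']*r*r)
    s=s*(r/np.maximum(rd,1e-9))[:,None]
    d=np.c_[s,np.ones(len(s))]@c['R']; o=-c['R'].T@c['t']
    return o+d*((z-o[2])/d[:,2])[:,None]
E
python3 - <<'E'
from h import *
for n in('top','side'):
    snap(n,n+'0'); c=arm.calibration(n); print(n,c['mtx'].round(1).tolist(),c['k1'],(-c['R'].T@c['t']).round(3),c['R'].round(2).tolist())
s=arm.get_state(); print(s)
E
```

```text
top [[481.5, 0.0, 317.2], [0.0, 481.5, 197.0], [0.0, 0.0, 1.0]] -0.09123917791450059 [ 0.398 -0.108  1.085] [[0.03, -1.0, -0.02], [-0.98, -0.02, -0.19], [0.19, 0.03, -0.98]]
side [[411.5, 0.0, 317.2], [0.0, 411.5, 201.3], [0.0, 0.0, 1.0]] -0.05128189507544734 [ 0.219 -0.707  0.484] [[0.84, -0.54, -0.02], [-0.29, -0.43, -0.85], [0.45, 0.73, -0.52]]
{'t': 0.1, 'qpos': array([ 1.17688141e+00,  2.21151941e-01,  1.52755411e+00,  1.11617473e-05,
        1.39471368e+00, -1.26116009e-01]), 'joint_velocities': array([ 0.00039786, -0.00104757, -0.00276461,  0.00059784, -0.00119414,
       -0.00023472]), 'effort': array([ 1.68327682e-03, -4.95942056e+01, -3.88520837e+01,  7.01789721e-02,
        5.15387999e-02, -1.27482980e-05]), 'tcp_pos': array([0.16516185, 0.60216932, 0.22151338]), 'tool_rot': array([-2.40175423e-04,  1.33500615e-01,  9.91048309e-01, -8.81417557e-04]), 'ft_force': array([0.22590545, 0.81444677, 0.19899461]), 'torque': array([-0.03146656,  0.01717655,  0.0016743 ]), 'finger_force': 0.0, 'gripper_width': 0.08699871478624405}
```

View pics/top0.png

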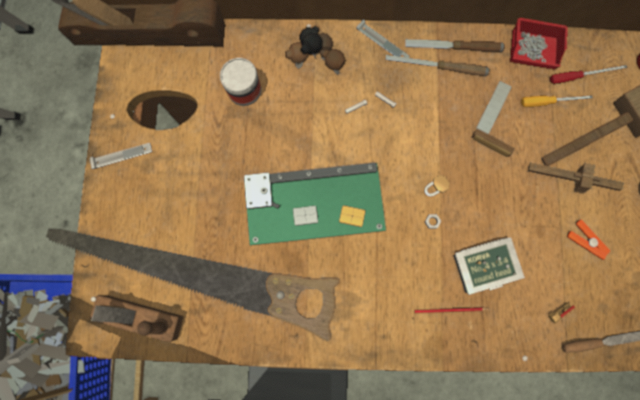

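View pics/side0.png

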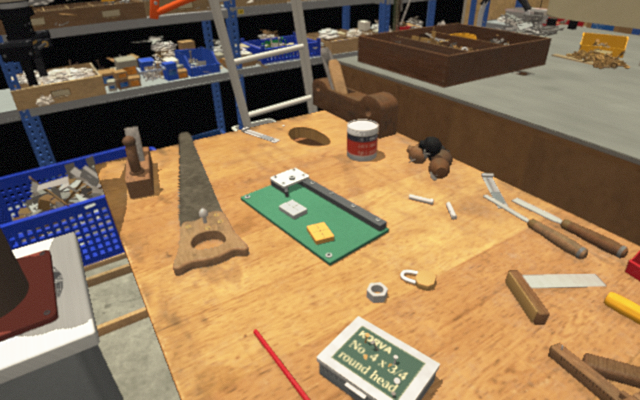

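Top view: jig at (245-385, 165-245), with the drill plate at its left end (258,190). The brass blank is at (352,216) and the steel one at (305,215), so the steel is nearer the pocket. Padlock and nut are at (436,187) and (433,221). Side view agrees.

```bash
cat >> h.py <<'E'
def blob(m,near,amin=60):
    n,l,s,c=cv2.connectedComponentsWithStats(m.astype(np.uint8))
    i=min((i for i in range(1,n) if s[i,4]>amin),key=lambda i:np.hypot(*(c[i]-near))); return l==i
def rect(n,mask,z):
    cs,_=cv2.findContours(mask.astype(np.uint8),cv2.RETR_EXTERNAL,cv2.CHAIN_APPROX_NONE)
    c=max(cs,key=cv2.contourArea)[:,0]; P=plane(n,c,z)[:,:2]
    return cv2.minAreaRect((P*1000).astype(np.float32)),P
E
python3 - <<'E'
from h import *
for n,bn,sn in(('top',(352,216),(305,215)),('side',(320,233),(293,208))):
    p=np.load(f'pics/{n}0.npz')['p']; h=cv2.cvtColor(p,cv2.COLOR_RGB2HSV); H,S,V=[h[...,i].astype(int) for i in range(3)]
    g=(H>60)&(H<95)&(S>90)&(V>40)
    g=blob(g,(315,210) if n=='top' else (310,220),1500)
    hull=cv2.convexHull(np.argwhere(g)[:,::-1].astype(np.int32)); hm=np.zeros(g.shape,np.uint8); cv2.fillConvexPoly(hm,hull,1)
    print(n,'deck',rect(n,g,.010)[0],cv2.boundingRect(hull))
    b=blob((H>12)&(H<30)&(S>110)&(V>120)&(hm>0),bn); print('brass',rect(n,b,.022)[0],b.sum())
    s=blob((S<60)&(V>100)&(hm>0),sn); print('steel',rect(n,s,.022)[0],s.sum())
    x,y,w,hh=cv2.boundingRect(hull); 
    cr=p[y-25:y+hh+10,x-10:x+w+15]; cv2.imwrite(f'pics/{n}_crop.png',cv2.resize(cr[:,:,::-1],None,fx=4,fy=4,interpolation=cv2.INTER_CUBIC)); print(x-10,y-25,cr.shape)
E
```

```text
top deck ((582.7220458984375, -70.60746765136719), (132.2644805908203, 302.46551513671875), 7.683204650878906) (248, 173, 136, 71)
brass ((564.2774658203125, -155.55677795410156), (51.834598541259766, 38.354793548583984), 79.0151138305664) 395
steel ((563.1673583984375, -51.01275634765625), (41.569580078125, 54.89262771606445), 8.566560745239258) 446
238 148 (106, 161, 3)
side deck ((587.7860107421875, -75.46365356445312), (155.9228057861328, 307.97100830078125), 7.576897621154785) (242, 184, 146, 80)
brass ((559.9424438476562, -161.0355987548828), (60.77120590209961, 41.348045349121094), 79.62183380126953) 380
steel ((558.5555419921875, -57.760311126708984), (46.920597076416016, 65.7779541015625), 8.501363754272461) 326
232 159 (115, 171, 3)
```

View pics/top_crop.png

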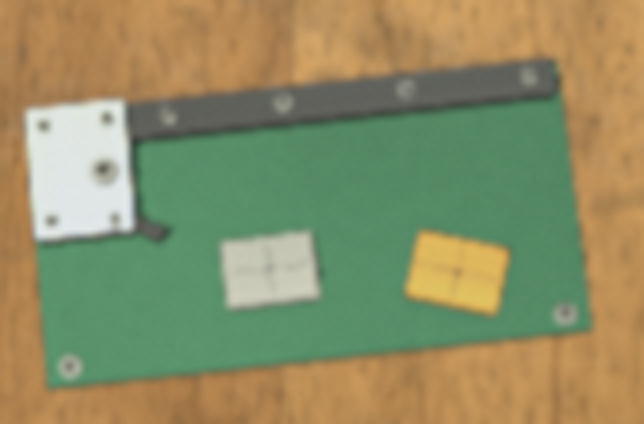

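The crop shows the deck's near corners at about (250,245) and (385,230), the rail foot running from (272,183) to (377,172), and the plate corners at about (244,175), (269,173), (272,207), (247,208). Brass is turned opposite to the rail.

```bash
python3 - <<'E'
from h import *
n='top'; p=np.load('pics/top0.npz')['p']; h=cv2.cvtColor(p,cv2.COLOR_RGB2HSV); H,S,V=[h[...,i].astype(int) for i in range(3)]
g=blob((H>60)&(H<95)&(S>90)&(V>40),(315,210),1500)
def fit(pts,z=.010):
    P=plane(n,pts,z)[:,:2]; l=cv2.fitLine(P.astype(np.float32),cv2.DIST_HUBER,0,.001,.001).ravel(); return l
cols=range(285,372)
near=fit([(c,np.where(g[:,c])[0].max()+.5) for c in cols]); rail=fit([(c,np.where(g[:,c])[0].min()-.5) for c in cols])
rows=range(180,225); right=fit([(np.where(g[r])[0].max()+.5,r) for r in rows])
rows=range(212,238); left=fit([(np.where(g[r])[0].min()-.5,r) for r in rows])
for k,l in dict(near=near,rail=rail,right=right,left=left).items(): print(k,l.round(4),np.degrees(np.arctan2(l[1],l[0])).round(2))
yaw=np.mean([np.arctan2(abs(l[0]),abs(l[1])) for l in(near,rail)]); 
ex=np.array([np.cos(yaw),np.sin(yaw)]); ey=np.array([-ex[1],ex[0]])
xn,xr=near[2:]@ex,rail[2:]@ex; yr,yl=right[2:]@ey,left[2:]@ey
print('width',xr-xn,'len',yl-yr); xo=((xr-.05)+(xn+.085))/2; yo=((yr+.17)+(yl-.14))/2
O=xo*ex+yo*ey; print('yaw',np.degrees(yaw),'O',O)
np.savez('jig.npz',O=O,ex=ex,ey=ey)
m=(S<60)&(V>180); m=blob(m,(258,190)); r,_=rect(n,m,.032); print('plate',r,(np.array(r[0])/1000-O)@np.c_[ex,ey],'exp .0345 .108')
for k,c in dict(brass=(.5643,-.1556),steel=(.5632,-.0510)).items(): print(k,((np.array(c)-O)@np.c_[ex,ey]).round(4))
s=arm.get_state(); print(s['tcp_pos'],s['tool_rot'])
E
```

```text
near [ 0.133  -0.9911  0.5205 -0.1034] -82.36
rail [ 0.1322 -0.9912  0.6531 -0.1003] -82.41
right [ 0.9906  0.137   0.5878 -0.2225] 7.88
left [0.9924 0.123  0.5441 0.0768] 7.06
width 0.13184845 len 0.30237943
yaw 7.618653 O [ 0.59796965 -0.05344217]
plate ((616.7320556640625, 58.19557189941406), (75.95423126220703, 56.584529876708984), 7.348631381988525) [0.03339761 0.10816475] exp .0345 .108
brass [-0.0469 -0.0968]
steel [-0.0341  0.007 ]
[0.16516185 0.60216932 0.22151338] [-2.40175423e-04  1.33500615e-01  9.91048309e-01 -8.81417557e-04]
```

Request:
send_rows:
  rows:
    - {"delta_pos":[0,0,0],"dr":[0,0,-0.955]}
    - {"delta_pos":[0,0,0],"dr":[0,0,-0.955]}
    - {"delta_pos":[0,0,0],"dr":[0,0,-0.955]}
    - {"delta_pos":[0,0,0],"dr":[0,0,-0.955]}
  gripper: -0.55

```text
t: 0.6
tcp_pos: [0.1652, 0.6024, 0.2219]
tool_rot: [-0.0, -0.068, 0.998, -0.001]
ft_force: [-0.1, 0.4, 0.6]
gripper_width: 0.0552
finger_force: 0.0
```

Request:
send_rows:
  rows:
    - {"delta_pos":[-0.016,-0.054,0],"dr":[0,0,0]}
    - {"delta_pos":[-0.016,-0.054,0],"dr":[0,0,0]}
    - {"delta_pos":[-0.016,-0.054,0],"dr":[0,0,0]}
    - {"delta_pos":[-0.016,-0.054,0],"dr":[0,0,0]}
    - {"delta_pos":[-0.016,-0.054,0],"dr":[0,0,0]}

```text
t: 1.23
tcp_pos: [0.2805, 0.3438, 0.2222]
tool_rot: [-0.0, -0.066, 0.998, -0.0]
ft_force: [1.6, 0.8, 0.7]
gripper_width: 0.0203
finger_force: 0.0
```

Request:
send_rows:
  rows:
    - {"delta_pos":[-0.016,-0.054,0],"dr":[0,0,0]}
    - {"delta_pos":[-0.016,-0.054,0],"dr":[0,0,0]}
    - {"delta_pos":[-0.016,-0.054,0],"dr":[0,0,0]}
    - {"delta_pos":[-0.016,-0.054,0],"dr":[0,0,0]}
    - {"delta_pos":[-0.016,-0.054,0],"dr":[0,0,0]}

```text
t: 1.85
tcp_pos: [0.3955, 0.0868, 0.2225]
tool_rot: [0.0, -0.066, 0.998, 0.0]
ft_force: [1.0, -0.3, 0.6]
gripper_width: 0.0201
finger_force: 0.0
```

```bash
cat >> h.py <<'E'
def where():
    from scipy.spatial.transform import Rotation as R
    J=np.load('jig.npz'); s=arm.get_state(); A=np.c_[J['ex'],J['ey']]
    q=s['tool_rot']; M=R.from_quat([q[1],q[2],q[3],q[0]]).as_matrix()
    e=np.degrees(np.arctan2(M[1,1],M[0,1])-np.arctan2(J['ey'][1],J['ey'][0]))
    print('t %.2f jig'%s['t'],((s['tcp_pos'][:2]-J['O'])@A).round(4),'z %.4f'%s['tcp_pos'][2],'yaw err %.2f'%e,'zax',M[:,2].round(3),'F jig',(s['ft_force'][:2]@A).round(1),s['ft_force'][2].round(1),'w %.4f'%s['gripper_width'],'q',s['qpos'].round(2))
E
python3 -c "
from h import *
where()"
```

```text
t 1.85 jig [-0.1821  0.1658] z 0.2225 yaw err -0.04 zax [ 0.  0. -1.] F jig [ 0.9 -0.4] 0.6 w 0.0201 q [ 0.02 -0.34  2.06  0.    1.42 -1.68]
```

Request:
send_rows:
  rows:
    - {"delta_pos":[-0.015,-0.053,0],"dr":[0,0,0]}
    - {"delta_pos":[-0.015,-0.053,0],"dr":[0,0,0]}
    - {"delta_pos":[-0.015,-0.053,0],"dr":[0,0,0]}
    - {"delta_pos":[-0.015,-0.053,0],"dr":[0,0,0]}
    - {"delta_pos":[-0.015,-0.051,0],"dr":[0,0,0]}

```text
t: 2.48
tcp_pos: [0.5045, -0.1641, 0.2221]
tool_rot: [-0.0, -0.066, 0.998, 0.0]
ft_force: [0.8, -0.4, 0.0]
gripper_width: 0.0196
finger_force: 0.0
```

Request:
send_rows:
  rows:
    - {"delta_pos":[0,0,0.05],"dr":[0,0,0]}
    - {"delta_pos":[0,0,0.05],"dr":[0,0,0]}
    - {"delta_pos":[0,0,0.05],"dr":[0,0,0]}
    - {"delta_pos":[0,0,0.02],"dr":[0,0,0]}
    - {"delta_pos":[0,0,0],"dr":[0,0,0]}

```text
t: 3.1
tcp_pos: [0.5021, -0.1613, 0.0501]
tool_rot: [-0.002, -0.066, 0.998, 0.001]
ft_force: [0.4, -0.7, 0.2]
gripper_width: 0.0195
finger_force: 0.0
```

```bash
python3 -c "
from h import *
where()
p,d=snap('side','side1'); cv2.imwrite('pics/side1c.png',cv2.resize(p[130:290,200:440,::-1],None,fx=3,fy=3))"
```

```text
t 3.10 jig [-0.1093 -0.0942] z 0.0501 yaw err -0.05 zax [-0.005  0.002 -1.   ] F jig [ 0.3 -0.8] 0.2 w 0.0195 q [-0.46  0.19  1.91 -0.    1.05 -2.16]
```

View pics/side1c.png

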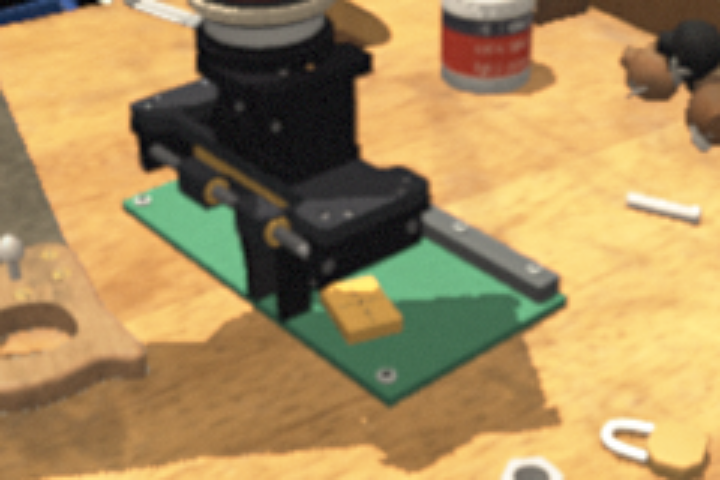

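The fingers are behind the brass blank at crop (280,310), and the blank at (362,308) is clear. Next: lower, then push.

Request:
send_rows:
  rows:
    - {"delta_pos":[0,-0.001,0.018],"dr":[0,0,0]}
    - {"delta_pos":[0,0,0.015],"dr":[0,0,0]}
    - {"delta_pos":[0,0,0.002],"dr":[0,0,0]}
    - {"delta_pos":[0,0,0],"dr":[0,0,0]}

```text
t: 3.65
tcp_pos: [0.5042, -0.1632, 0.0174]
tool_rot: [-0.0, -0.066, 0.998, 0.0]
ft_force: [1.0, -0.2, 0.0]
gripper_width: 0.0196
finger_force: 0.0
```

Request:
send_rows:
  rows:
    - {"delta_pos":[-0.008,0,0],"dr":[0,0,0]}
    - {"delta_pos":[-0.008,0,0],"dr":[0,0,0]}
    - {"delta_pos":[-0.008,0,0],"dr":[0,0,0]}
    - {"delta_pos":[-0.008,0,0],"dr":[0,0,0]}
    - {"delta_pos":[-0.006,0,0],"dr":[0,0,0]}

```text
t: 4.28
tcp_pos: [0.5425, -0.1583, 0.0175]
tool_rot: [-0.0, -0.066, 0.998, -0.0]
ft_force: [-1.1, -0.7, 0.5]
gripper_width: 0.0193
finger_force: 0.7
```

```bash
python3 -c "
from h import *
where()"
```

```text
t 4.28 jig [-0.0689 -0.0966] z 0.0175 yaw err -0.03 zax [-0. -0. -1.] F jig [-1.1 -0.5] 0.5 w 0.0193 q [-0.42  0.32  1.83 -0.    1.   -2.13]
```

Request:
send_rows:
  rows:
    - {"delta_pos":[-0.006,0,0.003],"dr":[0,0,0]}
    - {"delta_pos":[-0.006,0,0],"dr":[0,0,0]}
    - {"delta_pos":[-0.006,0,0],"dr":[0,0,0]}
    - {"delta_pos":[-0.006,0,0],"dr":[0,0,0]}
    - {"delta_pos":[-0.006,0,0],"dr":[0,0,0]}

```text
t: 4.9
tcp_pos: [0.5721, -0.1542, 0.0144]
tool_rot: [-0.0, -0.066, 0.998, 0.0]
ft_force: [-1.0, -0.6, -1.3]
gripper_width: 0.0196
finger_force: 0.5
```

Request:
send_rows:
  rows:
    - {"delta_pos":[-0.006,0,0],"dr":[0,0,0]}
    - {"delta_pos":[-0.006,0,0],"dr":[0,0,0]}
    - {"delta_pos":[-0.006,0,0],"dr":[0,0,0]}
    - {"delta_pos":[-0.006,0,0],"dr":[0,0,0]}
    - {"delta_pos":[-0.005,0,0],"dr":[0,0,0]}

```text
t: 5.52
tcp_pos: [0.6009, -0.1504, 0.0145]
tool_rot: [-0.0, -0.066, 0.998, -0.0]
ft_force: [-1.1, -0.3, -0.0]
gripper_width: 0.0192
finger_force: 0.7
```

```bash
python3 -c "
from h import *
where()
p,d=snap('side','side2'); cv2.imwrite('pics/side2c.png',cv2.resize(p[170:270,270:400,::-1],None,fx=5,fy=5))"
```

```text
t 5.53 jig [-0.01   -0.0965] z 0.0145 yaw err -0.04 zax [-0. -0. -1.] F jig [-1.2 -0.1] -0.0 w 0.0192 q [-0.37  0.43  1.68 -0.    1.03 -2.08]
```

View pics/side2c.png

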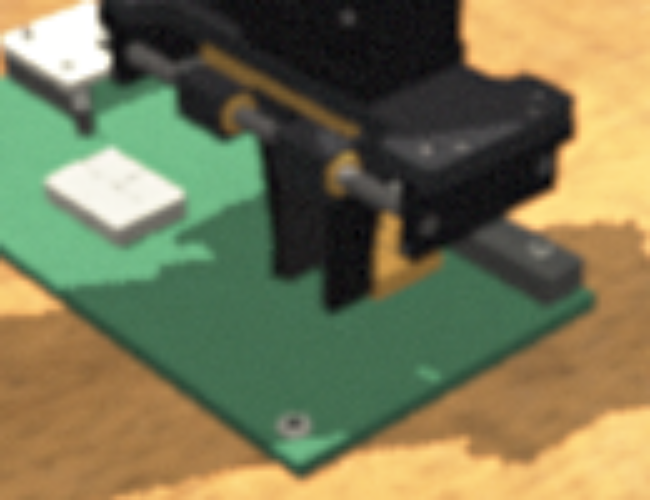

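The blank at crop (405,260) sits square against both fingers, about 12 mm from the rail. I'll press on until the force rises.

Request:
send_rows:
  rows:
    - {"delta_pos":[-0.004,0,0],"dr":[0,0,0]}
    - {"delta_pos":[-0.004,0,0],"dr":[0,0,0]}
    - {"delta_pos":[-0.002,0,0],"dr":[0,0,0]}
    - {"delta_pos":[-0.001,0,0],"dr":[0,0,0]}
    - {"delta_pos":[0,0,0],"dr":[0,0,0]}

```text
t: 6.2
tcp_pos: [0.6106, -0.1492, 0.0146]
tool_rot: [-0.001, -0.066, 0.998, 0.0]
ft_force: [-5.2, -0.8, 4.1]
gripper_width: 0.0197
finger_force: 2.7
```

Request:
send_rows:
  rows:
    - {"delta_pos":[-0.001,0,0],"dr":[0,0,0]}
    - {"delta_pos":[0,0,0],"dr":[0,0,0]}

```text
t: 6.45
tcp_pos: [0.6107, -0.1492, 0.0145]
tool_rot: [-0.002, -0.066, 0.998, 0.0]
ft_force: [-9.5, -0.7, 6.7]
gripper_width: 0.0197
finger_force: 4.5
```

Request:
send_rows:
  rows:
    - {"delta_pos":[-0.001,0,0],"dr":[0,0,0]}
    - {"delta_pos":[0,0,0],"dr":[0,0,0]}

```text
t: 6.7
tcp_pos: [0.6108, -0.1492, 0.0145]
tool_rot: [-0.003, -0.066, 0.998, 0.0]
ft_force: [-13.6, -1.9, 9.3]
gripper_width: 0.0198
finger_force: 6.2
```

```bash
python3 -c "
from h import *
where()"
```

```text
t 6.70 jig [ 0.     -0.0966] z 0.0145 yaw err -0.03 zax [-0.006  0.    -1.   ] F jig [-13.7  -0. ] 9.3 w 0.0198 q [-0.36  0.45  1.65 -0.    1.04 -2.07]
```

Request:
send_rows:
  rows:
    - {"delta_pos":[0.005,0,0],"dr":[0,0,0]}
    - {"delta_pos":[0.012,0,0],"dr":[0,0,0]}
    - {"delta_pos":[0.012,0,0],"dr":[0,0,0]}
    - {"delta_pos":[0,0,0],"dr":[0,0,0]}

```text
t: 7.2
tcp_pos: [0.5835, -0.1525, 0.0143]
tool_rot: [-0.0, -0.066, 0.998, 0.0]
ft_force: [-0.7, 0.4, -0.2]
gripper_width: 0.0197
finger_force: 0.0
```

Request:
send_rows:
  rows:
    - {"delta_pos":[0,-0.02,0],"dr":[0,0,0]}
    - {"delta_pos":[0,-0.02,0],"dr":[0,0,0]}
    - {"delta_pos":[0,-0.025,0],"dr":[0,0,0]}
    - {"delta_pos":[0,0,0],"dr":[0,0,0]}
  gripper: -1

```text
t: 7.7
tcp_pos: [0.5937, -0.2203, 0.0148]
tool_rot: [0.001, -0.065, 0.998, -0.001]
ft_force: [0.2, 0.8, -0.3]
gripper_width: 0.0008
finger_force: 0.0
```

```bash
python3 -c "
from h import *
where()
snap('top','top3')
p,d=snap('side','side3'); cv2.imwrite('pics/side3c.png',cv2.resize(p[160:280,240:400,::-1],None,fx=5,fy=5))"
```

```text
t 7.70 jig [-0.0263 -0.1648] z 0.0148 yaw err -0.21 zax [ 0.001 -0.001 -1.   ] F jig [0.3 0.7] -0.3 w 0.0008 q [-0.48  0.46  1.64 -0.    1.04 -2.18]
```

View pics/side3c.png

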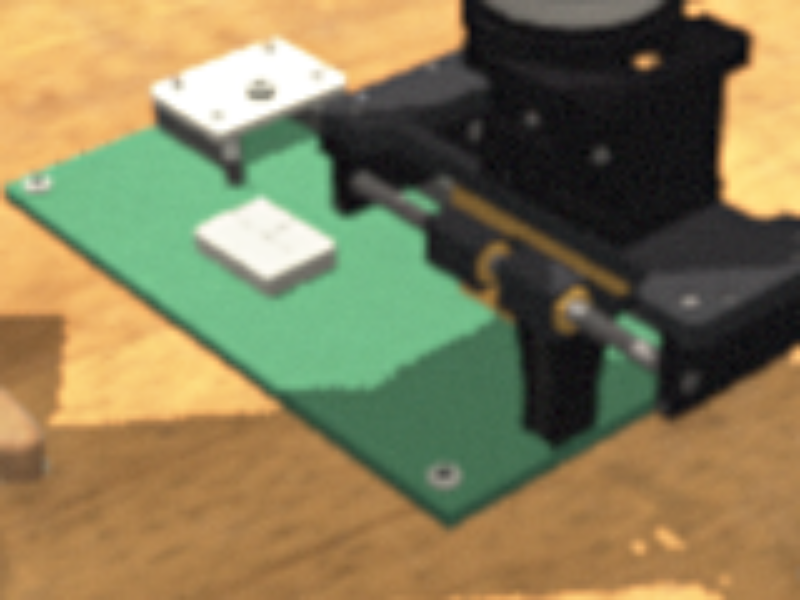

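The brass blank is hidden behind the gripper; the fingers at crop (560,400) are shut, to its right. I'll back off to check that the blank is flat on the rail.

Request:
send_rows:
  rows:
    - {"delta_pos":[0.04,0,0],"dr":[0,0,0]}
    - {"delta_pos":[0.04,0,0],"dr":[0,0,0]}
    - {"delta_pos":[0.03,0,0],"dr":[0,0,0]}
    - {"delta_pos":[0,0,0],"dr":[0,0,0]}

```text
t: 8.3
tcp_pos: [0.4821, -0.2308, 0.014]
tool_rot: [-0.001, -0.066, 0.998, 0.001]
ft_force: [0.6, 0.3, -0.4]
gripper_width: 0.0005
finger_force: 0.0
```

```bash
cat >> h.py <<'E'
def brass(n,p,box):
    h=cv2.cvtColor(p,cv2.COLOR_RGB2HSV); H,S,V=[h[...,i].astype(int) for i in range(3)]
    m=(H>12)&(H<30)&(S>130)&(V>60); k=np.zeros_like(m); x0,y0,x1,y1=box; k[y0:y1,x0:x1]=1; m&=k
    c=np.argwhere(m).mean(0)[::-1]; m=blob(m,c); r,P=rect(n,m,.022); J=np.load('jig.npz')
    print(n,r,m.sum(),'jig centre',((np.array(r[0])/1000-J['O'])@np.c_[J['ex'],J['ey']]).round(4))
E
python3 -c "
from h import *
where()
p,d=snap('top','top4'); 
a=p[160:250,240:400,::-1]
q,d=snap('side','side4'); b=q[170:270,260:420,::-1]
cv2.imwrite('pics/c4.png',cv2.resize(np.vstack([a,b]),None,fx=3,fy=3,interpolation=cv2.INTER_CUBIC))
try: brass('top',p,(325,170,385,230))
except Exception as e: print(e)
try: brass('side',q,(325,190,375,235))
except Exception as e: print(e)
"
```

```text
t 8.30 jig [-0.1383 -0.1604] z 0.0140 yaw err -0.10 zax [-0.002  0.001 -1.   ] F jig [0.6 0.2] -0.4 w 0.0005 q [-0.59  0.26  1.91  0.    0.97 -2.3 ]
top ((639.0031127929688, -140.19610595703125), (38.10084915161133, 50.59624481201172), 7.763820648193359) 371 jig centre [ 0.0292 -0.0914]
side ((633.3307495117188, -145.84194946289062), (48.45021438598633, 60.823246002197266), 8.981236457824707) 183 jig centre [ 0.0228 -0.0963]
```

View pics/c4.png

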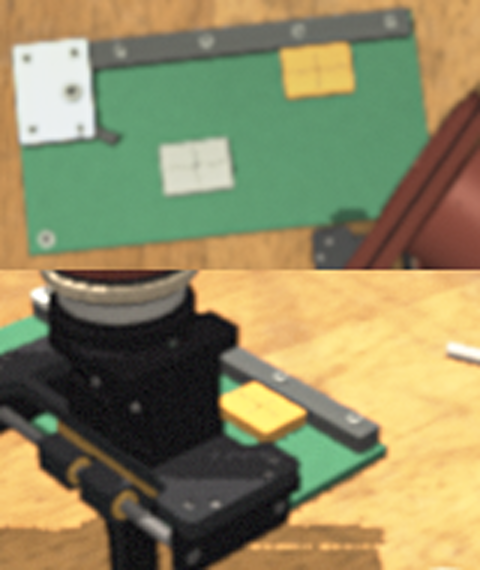

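Seen from above, the brass lies flat on the rail at (346,183), its yaw 7.8° against the jig's 7.6°, far from the pocket. Next: in behind it.

Request:
send_rows:
  rows:
    - {"delta_pos":[-0.04,0,0],"dr":[0,0,0]}
    - {"delta_pos":[-0.05,0,0],"dr":[0,0,0]}
    - {"delta_pos":[-0.05,0,0],"dr":[0,0,0]}
    - {"delta_pos":[-0.025,0,0],"dr":[0,0,0]}
    - {"delta_pos":[0,0,0],"dr":[0,0,0]}

```text
t: 9.02
tcp_pos: [0.6503, -0.2088, 0.0145]
tool_rot: [0.001, -0.067, 0.998, -0.0]
ft_force: [0.4, -0.5, -0.2]
gripper_width: 0.0007
finger_force: 0.0
```

Request:
send_rows:
  rows:
    - {"delta_pos":[0,0,0],"dr":[0,0,0]}

```text
t: 9.15
tcp_pos: [0.6471, -0.2093, 0.0139]
tool_rot: [-0.001, -0.066, 0.998, 0.0]
ft_force: [-0.5, -0.3, -0.3]
gripper_width: 0.0006
finger_force: 0.0
```

```bash
python3 -c "
from h import *
where()"
```

```text
t 9.15 jig [ 0.028 -0.161] z 0.0139 yaw err -0.01 zax [-0.001  0.    -1.   ] F jig [-0.5 -0.2] -0.3 w 0.0006 q [-0.43  0.56  1.5  -0.    1.08 -2.13]
```

Request:
send_rows:
  rows:
    - {"delta_pos":[-0.001,0.008,0],"dr":[0,0,0]}
    - {"delta_pos":[0,0.008,0],"dr":[0,0,0]}
    - {"delta_pos":[0,0.006,0],"dr":[0,0,0]}
    - {"delta_pos":[0,0.006,0],"dr":[0,0,0]}
    - {"delta_pos":[0,0.006,0],"dr":[0,0,0]}

```text
t: 9.78
tcp_pos: [0.6441, -0.1755, 0.0146]
tool_rot: [0.0, -0.066, 0.998, -0.0]
ft_force: [-0.0, 0.7, 0.2]
gripper_width: 0.0006
finger_force: 0.0
```

Request:
send_rows:
  rows:
    - {"delta_pos":[0,0.007,0],"dr":[0,0,0]}
    - {"delta_pos":[0,0.007,0],"dr":[0,0,0]}
    - {"delta_pos":[0,0.007,0],"dr":[0,0,0]}
    - {"delta_pos":[0,0.007,0],"dr":[0,0,0]}
    - {"delta_pos":[0,0.007,0],"dr":[0,0,0]}

```text
t: 10.4
tcp_pos: [0.6396, -0.141, 0.0147]
tool_rot: [0.0, -0.066, 0.998, -0.0]
ft_force: [-0.4, -2.5, 0.8]
gripper_width: 0.0006
finger_force: 1.1
```

Request:
send_rows:
  rows:
    - {"delta_pos":[0,0.007,0],"dr":[0,0,0]}
    - {"delta_pos":[0,0.007,0],"dr":[0,0,0]}
    - {"delta_pos":[0,0.007,0],"dr":[0,0,0]}
    - {"delta_pos":[0,0.007,0],"dr":[0,0,0]}
    - {"delta_pos":[0,0.007,0],"dr":[0,0,0]}

```text
t: 11.02
tcp_pos: [0.6349, -0.1062, 0.0146]
tool_rot: [0.0, -0.066, 0.998, -0.0]
ft_force: [-0.7, -2.7, 1.0]
gripper_width: 0.0004
finger_force: 1.5
```

```bash
python3 -c "
from h import *
where()
p,d=snap('top','top5'); q,d=snap('side','side5')
a=p[160:250,240:400,::-1];b=q[160:260,240:400,::-1]
cv2.imwrite('pics/c5.png',cv2.resize(np.vstack([a,b]),None,fx=3,fy=3,interpolation=cv2.INTER_CUBIC))"
```

```text
t 11.03 jig [ 0.0296 -0.0572] z 0.0146 yaw err -0.04 zax [ 0. -0. -1.] F jig [-1.  -2.6] 1.0 w 0.0004 q [-0.29  0.48  1.61 -0.    1.05 -1.99]
```

View pics/c5.png

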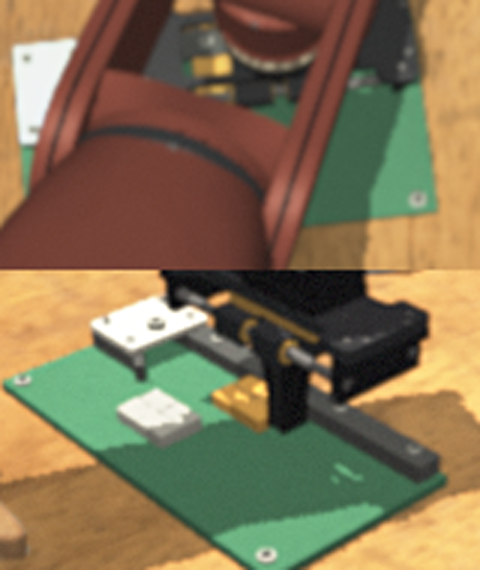

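The brass at (318,240) in the full side view is still along the rail, the fingers square behind it and the steel untouched. Continuing.

Request:
send_rows:
  rows:
    - {"delta_pos":[0,0.008,0],"dr":[0,0,0]}
    - {"delta_pos":[0,0.008,0],"dr":[0,0,0]}
    - {"delta_pos":[0,0.008,0],"dr":[0,0,0]}
    - {"delta_pos":[0,0.008,0],"dr":[0,0,0]}
    - {"delta_pos":[0,0.008,0],"dr":[0,0,0]}

```text
t: 11.75
tcp_pos: [0.6296, -0.0662, 0.0145]
tool_rot: [-0.0, -0.066, 0.998, 0.0]
ft_force: [0.1, -1.6, 0.2]
gripper_width: 0.0004
finger_force: 0.7
```

Request:
send_rows:
  rows:
    - {"delta_pos":[0,0.005,0],"dr":[0,0,0]}
    - {"delta_pos":[0,0.005,0],"dr":[0,0,0]}
    - {"delta_pos":[0,0.005,0],"dr":[0,0,0]}
    - {"delta_pos":[0,0.005,0],"dr":[0,0,0]}
    - {"delta_pos":[0,0.005,0],"dr":[0,0,0]}

```text
t: 12.38
tcp_pos: [0.6263, -0.0418, 0.0145]
tool_rot: [-0.0, -0.066, 0.998, 0.0]
ft_force: [-0.6, -1.8, -0.6]
gripper_width: 0.0005
finger_force: 0.5
```

```bash
python3 -c "
from h import *
where()
q,d=snap('side','side6')
b=q[160:230,255:365,::-1]
cv2.imwrite('pics/c6.png',cv2.resize(b,None,fx=6,fy=6,interpolation=cv2.INTER_CUBIC))"
```

```text
t 12.38 jig [0.0296 0.0078] z 0.0145 yaw err -0.05 zax [-0.  0. -1.] F jig [-0.8 -1.8] -0.6 w 0.0005 q [-0.19  0.45  1.66  0.    1.03 -1.9 ]
```

View pics/c6.png

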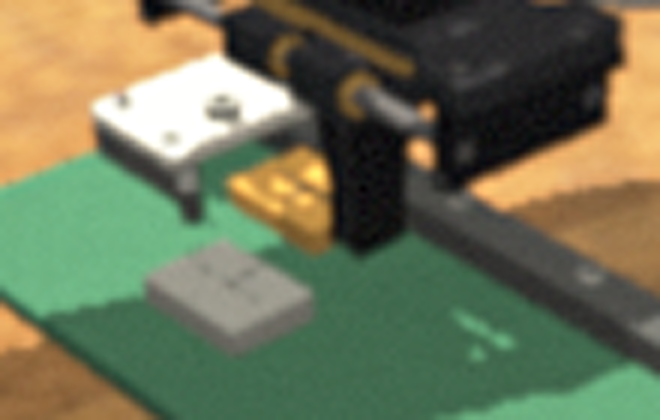

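The brass at crop (285,200) is entering the mouth squarely. Remaining travel is about 45 mm.

Request:
send_rows:
  rows:
    - {"delta_pos":[0,0.005,0],"dr":[0,0,0]}
    - {"delta_pos":[0,0.005,0],"dr":[0,0,0]}
    - {"delta_pos":[0,0.005,0],"dr":[0,0,0]}
    - {"delta_pos":[0,0.005,0],"dr":[0,0,0]}
    - {"delta_pos":[0,0.005,0],"dr":[0,0,0]}

```text
t: 13.05
tcp_pos: [0.6231, -0.017, 0.0146]
tool_rot: [0.0, -0.066, 0.998, -0.0]
ft_force: [0.5, -1.1, -0.1]
gripper_width: 0.0005
finger_force: 0.7
```

Request:
send_rows:
  rows:
    - {"delta_pos":[0,0.003,0],"dr":[0,0,0]}
    - {"delta_pos":[0,0.003,0],"dr":[0,0,0]}
    - {"delta_pos":[0,0.003,0],"dr":[0,0,0]}
    - {"delta_pos":[0,0.003,0],"dr":[0,0,0]}
    - {"delta_pos":[0,0.002,0],"dr":[0,0,0]}

```text
t: 13.68
tcp_pos: [0.6213, -0.0033, 0.0146]
tool_rot: [0.0, -0.066, 0.998, -0.0]
ft_force: [0.6, -1.7, -0.3]
gripper_width: 0.0005
finger_force: 0.7
```

```bash
python3 -c "
from h import *
where()"
```

```text
t 13.68 jig [0.0298 0.0466] z 0.0146 yaw err -0.04 zax [ 0. -0. -1.] F jig [ 0.4 -1.8] -0.3 w 0.0005 q [-0.13  0.44  1.68 -0.    1.03 -1.84]
```

Request:
send_rows:
  rows:
    - {"delta_pos":[0,0.002,0],"dr":[0,0,0]}
    - {"delta_pos":[0,0.002,0],"dr":[0,0,0]}
    - {"delta_pos":[0,0.001,0],"dr":[0,0,0]}
    - {"delta_pos":[0,0.001,0],"dr":[0,0,0]}

```text
t: 14.18
tcp_pos: [0.6205, 0.0025, 0.0146]
tool_rot: [0.0, -0.066, 0.998, -0.0]
ft_force: [0.3, -1.0, 0.1]
gripper_width: 0.0001
finger_force: 0.8
```

Request:
send_rows:
  rows:
    - {"delta_pos":[0,0.001,0],"dr":[0,0,0]}
    - {"delta_pos":[0,0.001,0],"dr":[0,0,0]}

```text
t: 14.42
tcp_pos: [0.6203, 0.0045, 0.0146]
tool_rot: [0.0, -0.066, 0.998, -0.0]
ft_force: [0.2, -2.6, 0.6]
gripper_width: 0.0004
finger_force: 0.8
```

```bash
python3 -c "
from h import *
where()"
```

```text
t 14.43 jig [0.0298 0.0544] z 0.0146 yaw err -0.04 zax [ 0. -0. -1.] F jig [-0.2 -2.6] 0.6 w 0.0004 q [-0.12  0.43  1.68 -0.    1.03 -1.82]
```

Request:
send_rows:
  rows:
    - {"delta_pos":[0,0.001,0],"dr":[0,0,0]}
    - {"delta_pos":[0,0.001,0],"dr":[0,0,0]}
    - {"delta_pos":[0,0,0],"dr":[0,0,0]}

```text
t: 14.8
tcp_pos: [0.62, 0.0066, 0.0146]
tool_rot: [0.0, -0.066, 0.998, 0.0]
ft_force: [1.0, -1.1, 0.7]
gripper_width: 0.0007
finger_force: 0.5
```

Request:
send_rows:
  rows:
    - {"delta_pos":[0,0.001,0],"dr":[0,0,0]}
    - {"delta_pos":[0,0,0],"dr":[0,0,0]}

```text
t: 15.05
tcp_pos: [0.6198, 0.0075, 0.0145]
tool_rot: [-0.0, -0.066, 0.998, 0.0]
ft_force: [-0.1, -1.1, 0.5]
gripper_width: 0.0002
finger_force: 0.6
```

Request:
send_rows:
  rows:
    - {"delta_pos":[0,0.001,0],"dr":[0,0,0]}
    - {"delta_pos":[0,0,0],"dr":[0,0,0]}

```text
t: 15.3
tcp_pos: [0.6197, 0.0085, 0.0146]
tool_rot: [0.0, -0.066, 0.998, 0.0]
ft_force: [-0.1, -0.7, 0.2]
gripper_width: 0.0004
finger_force: 0.7
```

```bash
python3 -c "
from h import *
where()"
```

```text
t 15.30 jig [0.0297 0.0585] z 0.0146 yaw err -0.04 zax [ 0.  0. -1.] F jig [-0.2 -0.7] 0.2 w 0.0004 q [-0.11  0.43  1.68  0.    1.03 -1.82]
```

Request:
send_rows:
  rows:
    - {"delta_pos":[0,0.001,0],"dr":[0,0,0]}
    - {"delta_pos":[0,0.001,0],"dr":[0,0,0]}
    - {"delta_pos":[0,0,0],"dr":[0,0,0]}

```text
t: 15.68
tcp_pos: [0.6194, 0.0105, 0.0145]
tool_rot: [0.0, -0.066, 0.998, 0.0]
ft_force: [-0.1, -1.3, -0.0]
gripper_width: 0.0005
finger_force: 0.8
```

```bash
python3 -c "
from h import *
where()
q,d=snap('side','side7')
b=q[160:220,260:350,::-1]
cv2.imwrite('pics/c7.png',cv2.resize(b,None,fx=8,fy=8,interpolation=cv2.INTER_CUBIC))"
```

```text
t 15.68 jig [0.0297 0.0605] z 0.0145 yaw err -0.04 zax [ 0.  0. -1.] F jig [-0.3 -1.3] -0.0 w 0.0005 q [-0.11  0.43  1.68  0.    1.03 -1.81]
```

View pics/c7.png

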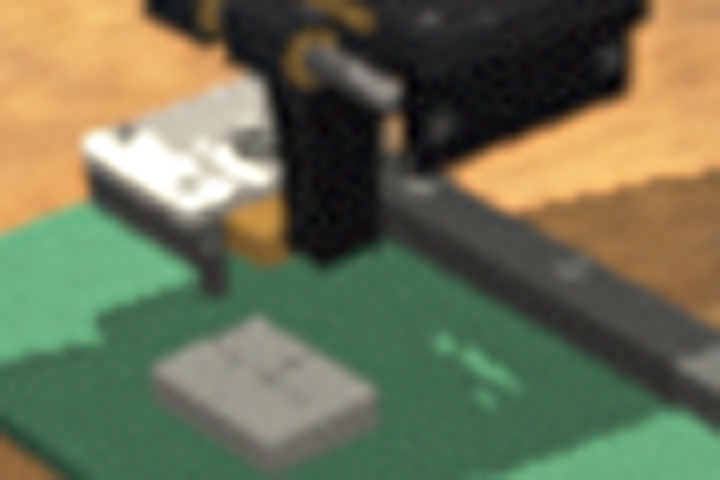

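The brass rear at crop (265,240) still sticks out from under the plate, and the fingers are clear of it. Continuing in 1 mm steps.

Request:
send_rows:
  rows:
    - {"delta_pos":[0,0.001,0],"dr":[0,0,0]}
    - {"delta_pos":[0,0,0],"dr":[0,0,0]}
    - {"delta_pos":[0,0.001,0],"dr":[0,0,0]}
    - {"delta_pos":[0,0,0],"dr":[0,0,0]}

```text
t: 16.23
tcp_pos: [0.6195, 0.0106, 0.0146]
tool_rot: [0.0, -0.066, 0.998, -0.001]
ft_force: [0.7, -8.5, -1.2]
gripper_width: 0.0003
finger_force: 4.2
```

Request:
send_rows:
  rows:
    - {"delta_pos":[0,0.001,0],"dr":[0,0,0]}
    - {"delta_pos":[0,0,0],"dr":[0,0,0]}

```text
t: 16.48
tcp_pos: [0.6195, 0.0106, 0.0147]
tool_rot: [0.0, -0.066, 0.998, -0.002]
ft_force: [0.4, -11.8, 0.2]
gripper_width: 0.0006
finger_force: 5.7
```

Request:
send_rows:
  rows:
    - {"delta_pos":[0,-0.006,0],"dr":[0,0,0]}
    - {"delta_pos":[0,-0.02,0],"dr":[0,0,0]}
    - {"delta_pos":[0,-0.03,0],"dr":[0,0,0]}
    - {"delta_pos":[0,-0.02,-0.03],"dr":[0,0,0]}
    - {"delta_pos":[0,0,-0.05],"dr":[0,0,0]}

```text
t: 17.1
tcp_pos: [0.6273, -0.0639, 0.093]
tool_rot: [-0.002, -0.065, 0.998, 0.001]
ft_force: [0.9, -0.1, 0.3]
gripper_width: 0.0005
finger_force: 0.0
```

Request:
send_rows:
  rows:
    - {"delta_pos":[0,-0.05,-0.04],"dr":[0,0,0]}
    - {"delta_pos":[0,-0.06,0],"dr":[0,0,0]}
    - {"delta_pos":[0,-0.06,0],"dr":[0,0,0]}
    - {"delta_pos":[0.03,-0.05,0],"dr":[0,0,0]}
    - {"delta_pos":[0,0,0],"dr":[0,0,0]}

```text
t: 17.73
tcp_pos: [0.6261, -0.2879, 0.1332]
tool_rot: [-0.0, -0.063, 0.998, -0.0]
ft_force: [0.6, 0.8, 0.3]
gripper_width: 0.0004
finger_force: 0.0
```

Request:
send_rows:
  rows:
    - {"delta_pos":[0.05,-0.03,0],"dr":[0,0,0]}
    - {"delta_pos":[0.05,-0.03,0],"dr":[0,0,0]}
    - {"delta_pos":[0.04,0,0],"dr":[0,0,0]}
    - {"delta_pos":[0,0,0],"dr":[0,0,0]}
    - {"delta_pos":[0,0,0],"dr":[0,0,0]}

```text
t: 18.35
tcp_pos: [0.4981, -0.3604, 0.1339]
tool_rot: [0.001, -0.066, 0.998, -0.0]
ft_force: [0.8, -0.4, 0.1]
gripper_width: 0.0002
finger_force: 0.0
```

```bash
python3 -c "
from h import *
where()
p,d=snap('top','top8'); q,d=snap('side','side8')
a=cv2.resize(p[165:235,240:330,::-1],None,fx=4,fy=4,interpolation=cv2.INTER_CUBIC);b=cv2.resize(q[160:230,255:345,::-1],None,fx=4,fy=4,interpolation=cv2.INTER_CUBIC)
cv2.imwrite('pics/c8.png',np.hstack([a,b]))
h=cv2.cvtColor(p,cv2.COLOR_RGB2HSV).astype(int); m=(h[...,0]>12)&(h[...,0]<32)&(h[...,1]>130)&(h[...,2]>60); m[:,:262]=0;m[:,290:]=0;m[:178]=0;m[215:]=0
m=blob(m,(274,193),15); J=np.load('jig.npz'); r,P=rect('top',m,.022); L=(P-J['O'])@np.c_[J['ex'],J['ey']]; print(m.sum(),'brass visible',L.min(0),L.max(0))
"
```

```text
t 18.35 jig [-0.1397 -0.291 ] z 0.1339 yaw err -0.03 zax [ 0.001 -0.    -1.   ] F jig [ 0.7 -0.5] 0.1 w 0.0002 q [-0.76  0.27  1.64  0.    1.23 -2.46]
74 brass visible [0.01022044 0.0676298 ] [0.04758079 0.07789995]
```

View pics/c8.png

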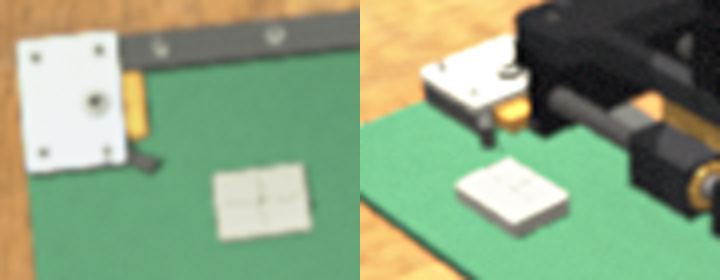

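The top crop shows the brass flush to the rail. Its rear edge is at jig y ≈ 67.6 mm (home is 68), and it stopped hard at 12 N. Steel unmoved, fingers clear.

```bash
python3 -c "
from cell import arm
print(arm.job_done())"
```

```text
the job is handed in; nothing more can be done
None
```

The brass blank was pushed flat against the rail, then slid along it into the corner pocket until it stopped hard at about 12 N. Its rear edge measures within about 1 mm of home. The fingers are clear, the steel blank was not touched, the arm stayed away from the padlock and nut, and the job was handed in at about 18 s.

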